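Lock a tube rack into the decapping station

ROBOT

A 6-joint arm with a two-finger parallel gripper is mounted at the origin on the work surface. World frame = base frame: x ahead of the robot, y to its left, z up, the work surface at z = 0. Lengths are in m, angles in rad, forces in N, time in s.
With the tool pointing down it reaches from about 0.35 to 0.85 m from the base axis. Payload 8.1 kg.
Tool frame: the origin (TCP) lies at the centre of the arm's flange, where the gripper is bolted on; the fingertips stand 186 mm ahead of it and the grasp point (between the pads) lies 167 mm ahead of it; z points along the fingers, y is the direction in which the jaws open and shut (so a half turn about z gives the same grasp; the last joint's range is limited). The gripper opens to 93 mm and grips with 3 to 60 N. Pads are 15 mm wide; open, the fingers measure 128 mm over their backs; the gripper's body (75 mm by 188 mm) begins 65 mm behind the grasp point.
Start: joints at [-0.085, 0.13, 1.488, -0, 1.523, -0.085], TCP at [0.6, 0, 0.405] pointing down, gripper open.
Joint ranges: [-2.96, 2.96], [-0.89, 2.26], [0.02, 2.5], [-1.34, 4.48], [0, 2.73], [-2.66, 2.66]. Speed limits (rad/s): [2.39, 2.39, 2.79, 3.14, 3.14, 3.14].

INTERFACE

Orientations are given as a rotation vector (axis times angle).
In Python, from plant import robot, viewer, order gives the robot as it stands.
- The arm moves only by the tool apply_moves, never from a script. Its argument "deltas" is a list of rows, each a list of 3 entries, a list of its own where there are three numbers: the finger opening in mm, from 0 to 93, then the shift along the tool's x, y, z in mm, then the turn about the tool's z in rad. In form: [[grip, [dx, dy, dz], yaw], ...]. A call has 1 to 5 rows; each row shifts and turns the commanded pose from where the row before left it, along the tool's axes as they then stand; what a row does not reach is not made up. A row lasts 1/8 s, in which the tool goes at most 62.5 mm and 10.7 degrees, less where a joint would pass 70% of its speed; a pose out of reach is approached as far as the arm can. A call is refused whole if a number of a shift passes 62.5 or a number of a turn 0.188, either way. A call with a gripper value outside its range is refused whole. The fingers move at their own pace and stop on an object; "grip_force" is the grip in N (left out, the last holds). Time passes only in rows, so rows that do not move let the fingers close. It gives the time, the measured TCP pose, the force and the opening at its end, in the units of the state.
- robot.read_state(): the state, without advancing time (a new reading comes with each control period).
- viewer.read_camera(name): name is "scene" or "side" or "wrist"; returns the picture (384x512x3 uint8, blue, green, red); there is no depth.
- viewer.get_calibration(name): a dict with "fx", "fy", "cx", "cy" (pixels), "R" (3x3) and "t" (3): a world point X has camera coordinates R X + t. Camera axes: x right, y down, z forward; pixel columns grow to the right and rows downward; lengths in m; the calibration is good to about 2 mm. A picture is of the moment at which its call begins: read the wrist's pose just before it. get_calibration takes no time and is no camera call; for the wrist camera it gives the pose at the moment of the call.
- order.close_job(): hands the job in, once; it reports no verdict.
The state is a dict: "t": time; "q": joint angles; "dq": joint speeds; "joint_torque": joint torques, N m; "tool_pos": TCP position; "orientation": TCP orientation; "force": force on the tool from outside, world axes, zero at the start; "wrist_torque": the same for the moment, N m; "opening": finger opening in m.
Only numpy, scipy, OpenCV 4.12 (cv2) and the standard library are available. Lean on these libraries where they do the work, as an engineer would, in place of code of your own. Each camera call takes 0.05 s, during which the arm holds its last target. There are 200 camera calls.

TASK

Get the rack of capped blood tubes ready for decapping: with your fingertips, push it along between the rails until its end wall is fully home against the end stop, then push the handle of the hold-down clamp over and down, past its dead point, until it snaps into lock and the clamp's rubber foot holds the rack down. The rack is only pushed: it stays flat on the plate, is never lifted, and the things standing around the station are left where they are.

Things in the scene. Friction and masses are not known exactly. Their poses are not given: they have to be found in the camera images.
- station: Decapping station fixed to the bench (sizes in mm): plate 116 wide (x), 8 thick, y -280 to 120; rails along y, inner faces 81 apart, tops 18 above the bench; steel end stop 76 wide, top at 46; behind it (y 6 to 100) a white riser, 56 wide, top at 71, carrying the toggle clamp. Origin: on the bench under the end stop's face. z up, +y is the way the rack is pushed home; rack at -y, handle at +y.
- rack: Loose white plastic rack of 4 x 6 capped tubes, 76 wide (x), 162 long (y), 60 mm high, 0.3 to 0.65 kg, between the rails with 2.5 play each side, 45 to 100 short of the stop at the start. Origin: centre of its underside, 8 above the bench; +y end leads. Bare ledges 30 long at both ends, 68 above the bench; cap tops 96 above the bench. Slides under about 2 to 6 N.
- rack_lead (a point): Middle of the lower edge of the rack's leading (+y) end wall. Fully home: touching the stop, at y = 0 in the station's frame.
- rack_tail (a point): Middle of the outside face of the rack's trailing (-y) end wall (flat, 76 wide, 60 mm high), 38 above the bench: the place to push. The plate behind it is bare.
- clamp_handle (a joint): Handle angle, rad: 0 wide open, growing as it swings over to +y and down; its angle above level = 1.50 - value. Starts within 0 to 0.2, stays where left. With the rack home: foot meets the ledge at about 0.85, resistance peaks near 1.05 (some 3 to 6 N at the grip), dead point 1.25; let go before it, it springs back; beyond it, it snaps by itself to its stop at 1.40 and stays locked.
- handle_pivot (a point): Axis of the handle (level, along the station's x): fixed in the station at x = 0, y = +77, 106 mm above the bench.
- grip_top (a point): Middle of the handle's pressing face, which faces the rack when open and up when locked: 90 from the pivot along the handle, 8.5 off its centre line. The grip is a black bar 22 wide, 17 thick, 40 to 125 mm from the pivot (open, its end stands 231 above the bench). z axis: out of this face; y axis: along the handle to its free end.
- clamp_pad: Rubber foot, 16 across, on the clamp's hold-down arm, driven by the handle: raised when open, it comes down on the rack's leading ledge, 15 before the stop's face. Open, arm and foot stay within 110 mm of the pivot on its -y side, below 170. Locked, it presses with about 25 N. Origin: its underside's centre.
- cap_tub: Bystander: red tub of blue caps, 100 x 150 x 58 mm high, on the bench on the robot's side of the station. Origin under its centre.
- tube_block: Bystander: aluminium block 30 x 110 x 45 mm high with a few short tubes (tops at 67 mm), beyond the station. Origin under its centre.
- reagent_bottle: Bystander: white bottle, 52 across, 115 mm high, on the robot's side. Origin under its centre.
- loose_cap: Bystander: one blue tube cap standing on the bench beyond the station, 16 across, 18 mm high. Origin under its centre.

How it is judged:
On the way, in this order (a step that is already met when the one before it is completed fails the run):
1. the rack stands fully home against the end stop, the clamp still open (y of rack_lead in the frame of station above -0.003 m and value of joint clamp_handle below 0.9 rad), for 0.1 s.
2. the handle has snapped over into lock and the foot presses on the rack (value of joint clamp_handle above 1.33 rad and contact force between clamp_pad and rack above 12 N), for 0.2 s.
At the end, for the whole second after the job is handed in: The rack stands flat on the plate within 3 mm of the end stop, the handle is locked (joint above 1.33 of 1.40 rad, at rest) and the rubber foot presses the rack with more than 12 N (all of step 2 and velocity of joint clamp_handle below 0.1 rad/s and y of rack_lead in the frame of station above -0.003 m and z of rack in the frame of station below 0.012 m and angle between rack's own z axis and vertical below 0.05 rad and linear speed of rack below 0.02 m/s); the robot touches nothing.
It fails at once if the rack is lifted off the plate or tipped (z of rack in the frame of station above 0.02 m or angle between rack's own z axis and vertical above 0.15 rad).
It fails at once if a thing standing around the station is moved by more than 15 mm (distance of any of cap_tub, tube_block, reagent_bottle, loose_cap from where it was at the start of the episode above 0.015 m).
It also fails if it takes over 58 s, if anything falls off the work surface, if the arm or the gripper's body presses on something with over 40 N, if the wrist force passes 120 N, or if a joint passes its speed limit or range.

## Working session

There is one attempt and no reset: what is moved stays moved. The work goes in short steps, Python scripts to look and compute and a tool call to move; the robot and the scene stay as the last step left them, time stands still between calls to the robot, and variables do not carry over. Pictures are saved under pics/ and viewed, about 8 in all and at most 12, crops included, and the job is handed in when it is done.

Besides the shell and the picture viewer there is one more tool, called in YAML: its name, and indented under it one key for each argument. apply_moves: Moves the arm, as the interface text tells. Its arguments: {"type":"object","properties":{"deltas":{"type":"array"},"grip_force":{"type":"number"}},"required":["deltas"]}

```bash
ls; mkdir -p pics; python3 - <<'E'
from plant import robot, viewer, order
import cv2,numpy as np
for n in ("scene","side"):
    cv2.imwrite(f"pics/{n}0.png",viewer.read_camera(n))
    c=viewer.get_calibration(n); print(n,{k:np.round(v,3).tolist() for k,v in c.items()})
s=robot.read_state(); print(s)
E
```

```text
pics
scene {'fx': 482.887, 'fy': 482.887, 'cx': 261.752, 'cy': 192.917, 'R': [[-0.295, 0.956, -0.01], [0.545, 0.16, -0.823], [-0.785, -0.248, -0.568]], 't': [0.179, -0.183, 1.41]}
side {'fx': 493.447, 'fy': 493.447, 'cx': 252.224, 'cy': 188.135, 'R': [[-0.974, -0.228, -0.003], [-0.159, 0.689, -0.707], [0.163, -0.688, -0.707]], 't': [0.513, 0.181, 0.879]}
{'t': 0.1, 'q': array([-8.54233356e-02,  1.31068802e-01,  1.48914388e+00, -1.02243992e-05,
        1.52298804e+00, -8.54123153e-02]), 'dq': array([ 1.78655954e-04, -7.97776510e-04, -2.16758043e-03, -6.82155587e-05,
        7.00225102e-04, -2.11951512e-03]), 'joint_torque': array([ 2.89806376e-03, -5.61339462e+01, -4.93095982e+01,  7.72326719e-02,
        2.89617141e-02, -2.83941080e-05]), 'tool_pos': array([5.99802102e-01, 2.33259200e-05, 4.03816711e-01]), 'orientation': array([-2.22058781e+00, -2.22056444e+00,  1.63885256e-03]), 'force': array([0.08388216, 0.33008636, 0.20743509]), 'wrist_torque': array([ 0.03088785, -0.00763276,  0.02489788]), 'opening': 0.09290616234503267}
```

View pics/scene0.png

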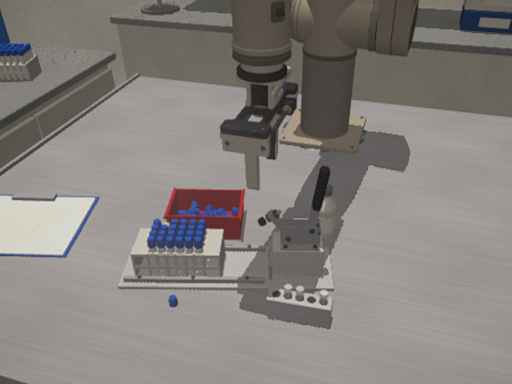

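View pics/side0.png

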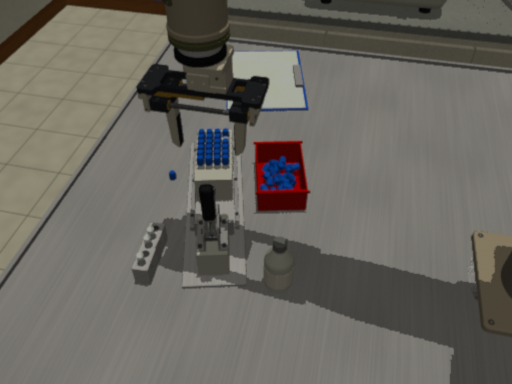

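The scene view shows the rack at about (180,250), the handle at (321,188) and the red tub at (205,215). The side view shows the station running up the image, with the handle at (207,203). I'll enlarge both.

```bash
python3 - <<'E'
import cv2
a=cv2.imread("pics/scene0.png")[155:325,110:345]; cv2.imwrite("pics/scene0c.png",cv2.resize(a,None,fx=3.4,fy=3.4,interpolation=cv2.INTER_CUBIC))
a=cv2.imread("pics/side0.png")[115:295,125:315]; cv2.imwrite("pics/side0c.png",cv2.resize(a,None,fx=3.3,fy=3.3,interpolation=cv2.INTER_CUBIC))
E
```

```text
(no output)
```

View pics/scene0c.png

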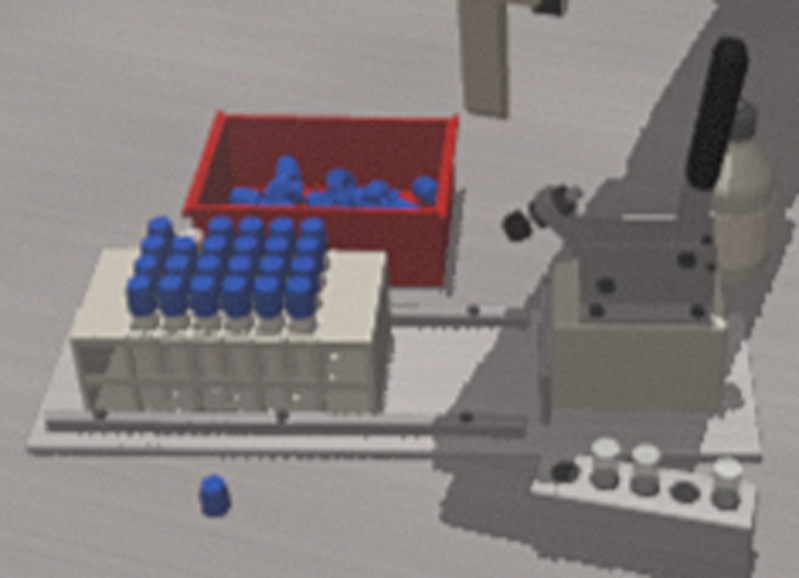

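View pics/side0c.png

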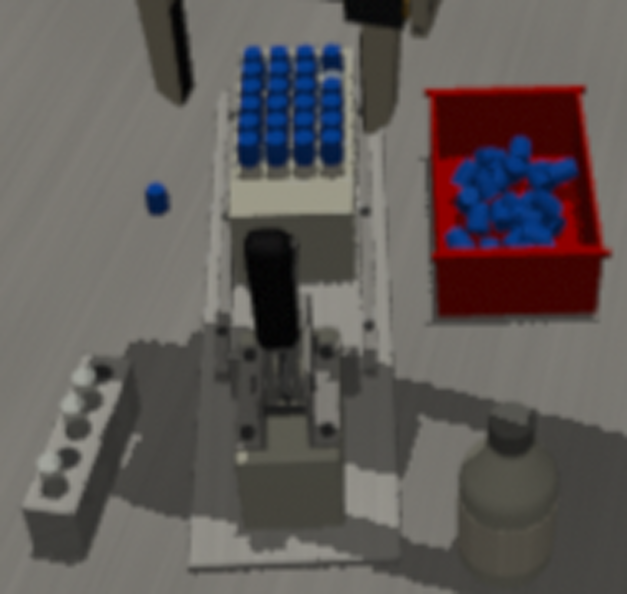

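```bash
cat > h.py <<'E'
import numpy as np
from plant import robot, viewer, order
def ray(cal,uv,z):
    R=np.array(cal["R"]);t=np.array(cal["t"])
    d=R.T@np.array([(uv[0]-cal["cx"])/cal["fx"],(uv[1]-cal["cy"])/cal["fy"],1]);c=-R.T@t
    return c+d*(z-c[2])/d[2]
def px(cal,X):
    p=np.array(cal["R"])@X+np.array(cal["t"]);return cal["fx"]*p[0]/p[2]+cal["cx"],cal["fy"]*p[1]/p[2]+cal["cy"]
E
python3 - <<'E'
from h import *
S=viewer.get_calibration("scene");D=viewer.get_calibration("side")
def s(n,u,v,z):print("scene",n,np.round(ray(S,(u/3.4+110,v/3.4+155),z)*1000,1))
def d(n,u,v,z):print("side",n,np.round(ray(D,(u/3.3+125,v/3.3+115),z)*1000,1))
s("plate -y near",28,445,8);s("plate +y near",762,456,8)
s("riser nl",555,325,71);s("riser nr",727,325,71)
s("rack tail near",72,340,68);s("lead near",380,340,68);s("lead far",387,252,68);s("tail far",103,250,68)
d("plate +y far-x",192,565,8);d("plate +y robot",400,558,8)
d("lead far-x",230,215,68);d("lead robot",355,213,68)
d("riser",236,460,71);d("riser",344,460,71)
d("tub corner",426,92,58);d("tub corner",608,252,58);d("tub",437,255,58);d("tub bottom",437,316,0)
s("tub",458,117,58);s("tub",448,210,58);s("tub",185,212,58)
d("bottle",510,560,0);d("cap",155,210,0);s("cap",215,508,0)
s("block",535,485,45);s("block",755,520,45)
E
```

```text
scene plate -y near [7273.7 5296.1 8000. ]
scene plate +y near [8474.6  936.6 8000. ]
scene riser nl [77950.6 21951.8 71000. ]
scene riser nr [81082.3 11369.1 71000. ]
scene rack tail near [64983.1 48945.2 68000. ]
scene lead near [70335.5 30871.4 68000. ]
scene lead far [78439.2 33498.9 68000. ]
scene tail far [73367.1 51441.3 68000. ]
side plate +y far-x [-1907.9  5043.5  8000. ]
side plate +y robot [-853.3 5333.1 8000. ]
side lead far-x [-26651.8  65703.2  68000. ]
side lead robot [-19457.5  67542.   68000. ]
side riser [-21692.  50567.  71000.]
side riser [-16028.  51881.  71000.]
side tub corner [-15156.2  67693.6  58000. ]
side tub corner [-3619.9 57719.2 58000. ]
side tub [-11803.   55612.8  58000. ]
side tub bottom [533.1 -72.6   0. ]
scene tub [80723.6 29069.  58000. ]
scene tub [71560.6 26557.  58000. ]
scene tub [67113.8 41010.  58000. ]
side bottle [454.5  94.1   0. ]
side cap [ 737.1 -123.4    0. ]
scene cap [ 737.1 -126.     0. ]
scene block [41051.3 12213.1 45000. ]
scene block [41683.1  4302.1 45000. ]
```

Unit slip: the heights were passed in mm. Rerunning in metres.

```bash
python3 - <<'E'
from h import *
S=viewer.get_calibration("scene");D=viewer.get_calibration("side")
def s(n,u,v,z):
    p=ray(S,(u/3.4+110,v/3.4+155),z/1e3)*1000;print("scene",n,np.round(p,1));return p
def d(n,u,v,z):
    p=ray(D,(u/3.3+125,v/3.3+115),z/1e3)*1000;print("side",n,np.round(p,1));return p
a=s("plate -y near",28,445,8);b=s("plate +y near",762,456,8);print(np.linalg.norm(b-a),np.arctan2(*(b-a)[:2][[0,1]]))
a=s("riser nl",555,325,71);b=s("riser nr",727,325,71);print(np.linalg.norm(b-a),np.arctan2(*(b-a)[:2]))
a=s("rack tail near",72,340,68);b=s("lead near",380,340,68);s("lead far",387,252,68);s("tail far",103,250,68);print(np.linalg.norm(b-a),np.arctan2(*(b-a)[:2]))
d("plate +y far-x",192,565,8);d("plate +y robot",400,558,8)
d("lead far-x",230,215,68);d("lead robot",355,213,68)
d("riser",236,460,71);d("riser",344,460,71)
d("tub corner",426,92,58);d("tub corner",608,252,58);d("tub",437,255,58)
s("tub",458,117,58);s("tub",448,210,58);s("tub",185,212,58)
d("bottle",510,560,0)
s("block",535,485,45);s("block",755,520,45)
E
```

```text
scene plate -y near [ 731.4 -239.1    8. ]
scene plate +y near [626.1 143.    8. ]
396.4001250891766 -0.26878296640516725
scene riser nl [625.2  27.3  71. ]
scene riser nr [599.3 114.8  71. ]
91.16993856719735 -0.2877113661554234
scene rack tail near [ 706.  -215.7   68. ]
scene lead near [659.6 -59.   68. ]
scene lead far [589.3 -81.8  68. ]
scene tail far [ 633.3 -237.4   68. ]
163.49061171590236 -0.2879138226122414
side plate +y far-x [620.  141.3   8. ]
side plate +y robot [511.9 111.6   8. ]
side lead far-x [659.6 -64.2  68. ]
side lead robot [586.5 -82.9  68. ]
side riser [598.7 113.4  71. ]
side riser [543.9 100.6  71. ]
side tub corner [ 573.1 -215.2   58. ]
side tub corner [433.5 -94.4  58. ]
side tub [532.5 -68.9  58. ]
scene tub [435.4 -92.   58. ]
scene tub [530.4 -66.   58. ]
scene tub [ 576.4 -215.7   58. ]
side bottle [454.5  94.1   0. ]
scene block [713.9  42.6  45. ]
scene block [705.3 150.9  45. ]
```

Measurements agree between the views: station yaw ≈ 0.275 rad, origin ≈ (599.5, 10.5) mm. The rack lead is at y ≈ -86, so its tail is at y ≈ -248. The riser (91 for 94 mm) and rack (163.5 for 162 mm) lengths match the given sizes. Next I go above the bare plate behind the tail.

apply_moves:
  deltas:
    - [30, [0, 0, 0], -0.1375]
    - [30, [0, 0, 0], -0.1375]
    - [30, [-55, 0, 0], 0]
    - [30, [-55, 0, 0], 0]
    - [30, [-55, 0, 0], 0]

```text
t: 0.72
tool_pos: [0.645, -0.1601, 0.4043]
orientation: [-1.895, -2.505, 0.0]
force: [1.0, -0.3, -0.1]
opening: 0.0478
```

apply_moves:
  deltas:
    - [30, [-50, 1, 0], 0]
    - [30, [-50, 1, 0], 0]
    - [30, [0, 0, 0], 0]
    - [30, [0, 0, 0], 0]

```text
t: 1.23
tool_pos: [0.6738, -0.2543, 0.4038]
orientation: [-1.895, -2.503, -0.0]
force: [-0.6, 0.4, 0.2]
opening: 0.03
```

```bash
cat >> h.py <<'E'
TH=0.275; O=np.array([.5995,.0105]); EX=np.array([np.cos(TH),np.sin(TH)]); EY=np.array([-np.sin(TH),np.cos(TH)])
def st(p): p=np.asarray(p); return np.round(1000*np.array([(p[:2]-O)@EX,(p[:2]-O)@EY,p[2]]),1)
def rep():
    s=robot.read_state(); f=s["force"]; print("t",s["t"],"tip st",st(s["tool_pos"]-[0,0,.186]),"F st",np.round([f[:2]@EX,f[:2]@EY,f[2]],1),"rv",np.round(s["orientation"],3),"open",s["opening"])
E
python3 - <<'E'
from h import *
import cv2
rep(); cv2.imwrite("pics/w1.png",viewer.read_camera("wrist"))
c=viewer.get_calibration("wrist")
def w(x,y,z):
    p=O+EX*x/1e3+EY*y/1e3; return np.array([p[0],p[1],z/1e3])
for q in [(-38,-248,68),(38,-248,68),(58,-280,8),(-58,-280,8)]: print(q,np.round(px(c,w(*q))))
E
```

```text
t 1.225 tip st [  -0.4 -275.1  217.8] F st [-0.4  0.5  0.2] rv [-1.895 -2.503 -0.   ] open 0.030034116492158407
(-38, -248, 68) [225. 162.]
(38, -248, 68) [290. 162.]
(58, -280, 8) [298. 179.]
(-58, -280, 8) [216. 179.]
```

View pics/w1.png

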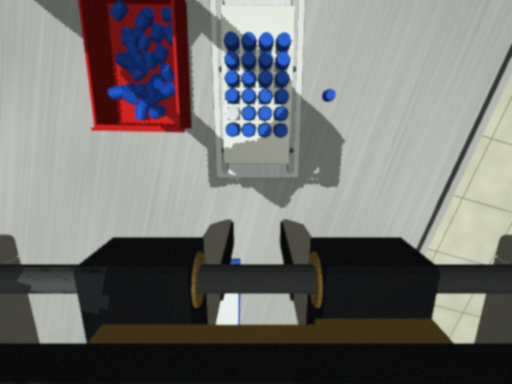

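The wrist view shows the rack's tail edge at row ~163, columns 225–290, exactly where predicted, with the plate behind it clear. Descending.

apply_moves:
  deltas:
    - [30, [0, 0, 47], 0]
    - [30, [0, 0, 47], 0]
    - [30, [0, 0, 47], 0]
    - [30, [0, 0, 45], 0]
    - [30, [0, 0, 0], 0]

```text
t: 1.9
tool_pos: [0.6719, -0.2519, 0.2138]
orientation: [-1.888, -2.499, 0.003]
force: [-0.4, 0.8, -0.3]
opening: 0.0301
```

apply_moves:
  deltas:
    - [30, [8, 0, 0], 0]
    - [30, [8, 0, 0], 0]
    - [30, [8, 0, 0], 0]
    - [30, [8, 0, 0], 0]
    - [30, [8, 0, 0], 0]

```text
t: 2.52
tool_pos: [0.6633, -0.2159, 0.2198]
orientation: [1.895, 2.503, 0.0]
force: [2.7, -3.8, 3.7]
opening: 0.0299
```

```bash
python3 - <<'E'
from h import *
rep()
E
```

```text
t 2.525 tip st [-1.000e-01 -2.352e+02  3.380e+01] F st [ 1.6 -4.4  3.7] rv [1.895 2.503 0.   ] open 0.0298929780936516
```

apply_moves:
  deltas:
    - [30, [10, 0, 0], 0]
    - [30, [10, 0, 0], 0]
    - [30, [10, 0, 0], 0]
    - [30, [10, 0, 0], 0]
    - [30, [10, 0, 0], 0]

```text
t: 3.15
tool_pos: [0.6493, -0.1673, 0.2188]
orientation: [1.896, 2.505, 0.0]
force: [2.0, -5.5, 3.6]
opening: 0.0298
```

apply_moves:
  deltas:
    - [30, [2, 0, 0], 0]
    - [30, [2, 0, 0], 0]
    - [30, [2, 0, 0], 0]
    - [30, [2, 0, 0], 0]

```text
t: 3.65
tool_pos: [0.6472, -0.1602, 0.2186]
orientation: [-1.896, -2.505, 0.0]
force: [4.3, -3.1, 1.0]
opening: 0.03
```

```bash
python3 - <<'E'
from h import *
rep()
E
```

```text
t 3.65 tip st [  -0.4 -177.2   32.6] F st [ 3.3 -4.1  1. ] rv [-1.896 -2.505  0.   ] open 0.029960703732148722
```

apply_moves:
  deltas:
    - [30, [2, 0, 0], 0]
    - [30, [2, 0, 0], 0]
    - [30, [1, 0, 0], 0]
    - [30, [0, 0, 0], 0]

```text
t: 4.15
tool_pos: [0.6458, -0.1551, 0.2186]
orientation: [-1.895, -2.505, 0.0]
force: [1.8, -1.4, 1.6]
opening: 0.0302
```

apply_moves:
  deltas:
    - [30, [1, 0, 0], 0]
    - [30, [1, 0, 0], 0]
    - [30, [1, 0, 0], 0]

```text
t: 4.53
tool_pos: [0.6453, -0.154, 0.219]
orientation: [1.895, 2.502, -0.003]
force: [4.3, -12.9, -0.3]
opening: 0.0303
```

apply_moves:
  deltas:
    - [30, [1, 0, 0], 0]
    - [30, [1, 0, 0], 0]

```text
t: 4.78
tool_pos: [0.645, -0.1534, 0.2197]
orientation: [1.894, 2.5, -0.005]
force: [5.0, -19.5, 0.5]
opening: 0.03
```

Force jumped to 20 N with the tip at y ≈ -170: the rack is against the stop. I back off, rise, and check with a look.

apply_moves:
  deltas:
    - [30, [-12, 0, 0], 0]
    - [30, [-12, 0, 0], 0]
    - [30, [0, 0, -50], 0]
    - [30, [0, 0, -50], 0]
    - [30, [0, 0, -50], 0]

```text
t: 5.4
tool_pos: [0.6508, -0.1736, 0.3695]
orientation: [-1.895, -2.503, 0.0]
force: [0.2, -0.3, 0.3]
opening: 0.0302
```

apply_moves:
  deltas:
    - [0, [0, 0, -40], 0]
    - [0, [55, 0, 0], 0]
    - [0, [55, 0, 0], 0]
    - [0, [0, 0, 0], 0]
    - [0, [0, 0, 0], 0]

```text
t: 6.02
tool_pos: [0.6213, -0.0678, 0.4085]
orientation: [-1.895, -2.505, 0.001]
force: [0.3, -0.3, -0.8]
opening: 0.0006
```

```bash
python3 - <<'E'
from h import *
import cv2
rep()
sc=viewer.read_camera("scene");sd=viewer.read_camera("side")
a=cv2.resize(sc[130:310,200:350],None,fx=3.2,fy=3.2,interpolation=cv2.INTER_CUBIC)
b=cv2.resize(sd[130:290,180:260],None,fx=3.6,fy=3.6,interpolation=cv2.INTER_CUBIC)
cv2.imwrite("pics/m2.png",np.hstack([a,b])[:,:800])
def w(x,y,z):
    p=O+EX*x/1e3+EY*y/1e3; return np.array([p[0],p[1],z/1e3])
S=viewer.get_calibration("scene");D=viewer.get_calibration("side")
for q in [(38,0,68),(-38,0,68),(0,-15,68)]:
    u=px(S,w(*q));v=px(D,w(*q));print(q,np.round([(u[0]-200)*3.2,(u[1]-130)*3.2]),np.round([480+(v[0]-180)*3.6,(v[1]-130)*3.6]))
for val in (0,.1,.2):
    e=1.5-val;q=(0,77+125*np.cos(e),106+125*np.sin(e))
    u=px(S,w(*q));v=px(D,w(*q));print("end",val,np.round([(u[0]-200)*3.2,(u[1]-130)*3.2]),np.round([480+(v[0]-180)*3.6,(v[1]-130)*3.6]))
E
```

```text
t 6.025 tip st [ -0.3 -81.3 222.5] F st [ 0.2 -0.4 -0.8] rv [-1.895e+00 -2.505e+00  1.000e-03] open 0.0005840480990944644
(38, 0, 68) [218. 400.] [526. 299.]
(-38, 0, 68) [219. 315.] [672. 294.]
(0, -15, 68) [193. 356.] [599. 275.]
end 0 [383. 118.] [574. 187.]
end 0.1 [407. 120.] [574. 210.]
end 0.2 [430. 125.] [573. 236.]
```

View pics/m2.png

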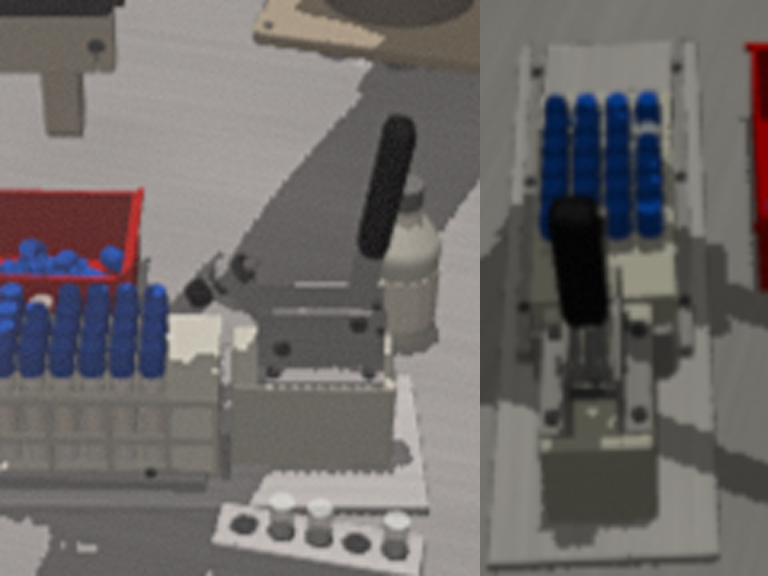

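Picture (480 px left part): the rack's lead corner at (219,398) is on the predicted home corner (218,400). The handle end at (400,118) gives a joint value of about 0.07. Now I move to the handle's rack side.

apply_moves:
  deltas:
    - [0, [45, 0, 0], 0]
    - [0, [45, 0, 0], 0]
    - [0, [40, 0, 0], 0]
    - [0, [0, 0, 26], 0]
    - [0, [0, 0, 0], 0]

```text
t: 6.75
tool_pos: [0.5855, 0.0567, 0.3803]
orientation: [-1.895, -2.502, 0.005]
force: [0.9, 0.2, 0.5]
opening: 0.0004
```

```bash
python3 - <<'E'
from h import *
rep()
# tip-centre path: corner 8 mm ahead at grip_top
for v in np.arange(0.05,1.46,.1):
    e=1.5-v; print(round(v,2),np.round([77+90*np.cos(e)-8.5*np.sin(e)-8,106+90*np.sin(e)+8.5*np.cos(e)],1))
E
```

```text
t 6.75 tip st [ -0.9  48.3 194.3] F st [ 0.9 -0.   0.5] rv [-1.895 -2.502  0.005] open 0.0003803556448863809
0.05 [ 71.4 196.4]
0.15 [ 80.4 195.7]
0.25 [ 89.3 194.1]
0.35 [ 98.  191.6]
0.45 [106.4 188.3]
0.55 [114.4 184.2]
0.65 [122.  179.2]
0.75 [129.1 173.6]
0.85 [135.5 167.2]
0.95 [141.3 160.3]
1.05 [146.3 152.8]
1.15 [150.6 144.8]
1.25 [154.1 136.5]
1.35 [156.7 127.9]
1.45 [158.5 119. ]
```

apply_moves:
  deltas:
    - [0, [14, 1, 0], 0]
    - [0, [12, 0, 0], 0]
    - [0, [11, 0, 2], 0]
    - [0, [11, 0, 2], 0]
    - [0, [10, 0, 3], 0]

```text
t: 7.38
tool_pos: [0.5711, 0.114, 0.3758]
orientation: [1.896, 2.504, 0.0]
force: [2.2, -4.4, -0.5]
opening: 0.0005
```

apply_moves:
  deltas:
    - [0, [8, 0, 4], 0]
    - [0, [8, 0, 5], 0]
    - [0, [7, 0, 6], 0]
    - [0, [6, 0, 6], 0]

```text
t: 7.88
tool_pos: [0.5631, 0.1419, 0.3544]
orientation: [-1.896, -2.505, -0.001]
force: [2.1, -2.5, 2.3]
opening: 0.0002
```

```bash
python3 - <<'E'
from h import *
rep()
E
```

```text
t 7.875 tip st [  0.7 136.3 168.4] F st [ 1.4 -3.   2.3] rv [-1.896e+00 -2.505e+00 -1.000e-03] open 0.0002045438646699073
```

apply_moves:
  deltas:
    - [0, [6, 0, 7], 0]
    - [0, [5, 0, 8], 0]
    - [0, [4, 0, 8], 0]
    - [0, [3, 0, 8], 0]
    - [0, [2, 0, 8], 0]

```text
t: 8.5
tool_pos: [0.5575, 0.1615, 0.3155]
orientation: [-1.895, -2.504, -0.002]
force: [0.5, 1.1, 1.5]
opening: 0.0007
```

```bash
python3 - <<'E'
from h import *
rep()
E
```

```text
t 8.5 tip st [  0.6 156.8 129.5] F st [0.7 0.9 1.5] rv [-1.895e+00 -2.504e+00 -2.000e-03] open 0.0006935080557363274
```

apply_moves:
  deltas:
    - [0, [0, 0, 4], 0]
    - [0, [0, 0, 3], 0]
    - [0, [0, 0, 0], 0]

```text
t: 8.88
tool_pos: [0.5574, 0.1608, 0.3094]
orientation: [-1.895, -2.504, 0.001]
force: [-7.0, 0.5, 10.1]
opening: 0.0005
```

apply_moves:
  deltas:
    - [0, [0, 0, -40], 0]
    - [0, [0, 0, -50], 0]
    - [0, [0, 0, -50], 0]
    - [0, [-60, 0, 0], 0]
    - [0, [-60, 0, 0], 0]

```text
t: 9.5
tool_pos: [0.5906, 0.0444, 0.4496]
orientation: [1.893, 2.506, 0.001]
force: [1.2, -0.4, -0.4]
opening: 0.0008
```

apply_moves:
  deltas:
    - [0, [-60, 0, 0], 0]
    - [0, [-60, 0, 0], 0]
    - [0, [0, 0, 0], 0]
    - [0, [0, 0, 0], 0]

```text
t: 10.0
tool_pos: [0.6229, -0.0706, 0.4481]
orientation: [-1.896, -2.503, 0.0]
force: [-0.6, 1.1, -0.8]
opening: 0.0005
```

```bash
python3 - <<'E'
from h import *
import cv2
rep()
sc=viewer.read_camera("scene");sd=viewer.read_camera("side")
a=cv2.resize(sc[150:310,110:350],None,fx=2,fy=2,interpolation=cv2.INTER_CUBIC)
b=cv2.resize(sd[130:290,130:290],None,fx=2,fy=2,interpolation=cv2.INTER_CUBIC)
cv2.imwrite("pics/m3.png",np.hstack([a,b]))
def w(x,y,z):
    p=O+EX*x/1e3+EY*y/1e3; return np.array([p[0],p[1],z/1e3])
S=viewer.get_calibration("scene")
f=lambda q:np.round([(px(S,w(*q))[0]-110)*2,(px(S,w(*q))[1]-150)*2])
print("corner",f((38,0,68)))
for val in (1.25,1.33,1.40):
    e=1.5-val;print("end",val,f((0,77+125*np.cos(e),106+125*np.sin(e))))
E
```

```text
t 10.0 tip st [  0.5 -84.4 262.1] F st [-0.3  1.2 -0.8] rv [-1.896 -2.503  0.   ] open 0.0005496005084659152
corner [316. 210.]
end 1.25 [541. 125.]
end 1.33 [542. 133.]
end 1.4 [542. 141.]
```

View pics/m3.png

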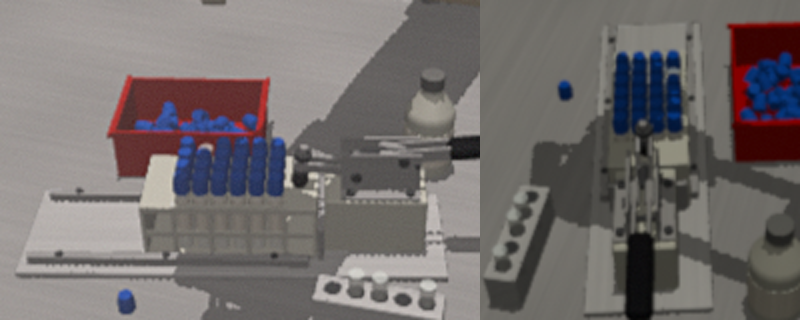

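The handle lies nearly level, the foot is on the ledge at (300,180), the rack's lead corner is at ~(316,210) as predicted, and the bystanders look unmoved. One numeric check of the handle, then I hand in.

```bash
python3 - <<'E'
from h import *
import cv2
im=viewer.read_camera("scene"); S=viewer.get_calibration("scene")
m=(im.max(2)<45).astype(np.uint8); m[:195]=0;m[245:]=0;m[:,:325]=0;m[:,:]*=1
n,l,s,c=cv2.connectedComponentsWithStats(m); i=1+s[1:,4].argmax(); print("grip blob x,y,w,h,area",s[i],c[i])
for v in (1.25,1.33,1.4):
    e=1.5-v; p=O+EY*(77+82*np.cos(e))/1e3; print(v,np.round(px(S,np.array([p[0],p[1],(106+82*np.sin(e))/1e3])),1))
rep(); order.close_job()
E
```

```text
grip blob x,y,w,h,area [334 217  47  13 463] [357.63282937 222.53563715]
1.25 [356.  216.9]
1.33 [356.4 219.8]
1.4 [356.5 222.3]
t 10.15 tip st [  0.9 -82.9 262.7] F st [-0.5  0.3  0.3] rv [-1.894 -2.506 -0.   ] open 0.0006951855648019583
the job is handed in; nothing more can be done
```

The rack is home against the end stop and the clamp is locked on it. I handed the job in at 10.15 s; it reported no verdict.

- **Rack:** I pushed it about 86 mm with the two fingertips on its trailing wall. The push force rose to about 20 N at the stop. In the last picture its leading corner is within about 1–2 pixels of where it should be when home.
- **Clamp:** I pushed the handle over with closed fingers and it went past the dead point. A last downward press met about 10 N at the height of the locked position. The grip's centre in the final image, row 222.5, matches a handle value of 1.40 (row 222.3), clear of 1.33 (row 219.8).
- **Surroundings:** The tub, bottle, tube block and loose cap look unmoved. I judged this by eye and did not measure their positions again.
- **Robot:** It stands clear of everything, with about 0 N at the wrist.

I could not measure the foot's pressing force directly. The picture shows the foot on the ledge, and I infer the force from the handle being locked. None of the checks failed or disagreed.

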